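Shut the dust flaps of a socket strip with one stroke of a fingertip

TASK

The four orange dust flaps of the grey socket strip stand open. Run a fingertip lightly along the row, just above the strip, from the end with the green dot to the end with the red dot, so that the flaps tip over and fall fully shut one after another in that order. Touch only: do not grip, lift, shove or lean on the strip, leave the things around it alone, and finish with the hand clear.

Things in the scene. Friction and masses are not known exactly. Their poses are not given: they have to be found in the camera images.
- strip: Loose grey socket strip, 0.9 kg, standing on a 5 mm black rubber mat, 208 mm long (its own y), 58 mm wide (x); its flat top deck is 35 mm above the bench. Origin: centre of its underside, z up. Green dot on the deck at the +y end, red dot at the -y end. Four sockets in a row along y at x = 0, pitch 44 mm, each with an orange flap; flap 1 is next to the green dot, flap 4 next to the red one.
- hinge1 (a point): middle of the hinge line of flap 1, strip-frame (0, 82, 34.5) mm. Every flap is 28 mm wide (x), 35 mm from hinge to free edge, 3 mm thick. Its hinge, parallel to the strip's x, lies on the green-dot side of its socket, so shut it reaches from there towards the red end, its upper side 43 mm above the bench.
- hinge2 (a point): middle of the hinge line of flap 2, strip-frame (0, 38, 34.5) mm. Note: beyond the green end stands a fixed open component case with walls 35 mm high, at times only 10 mm from the strip, its lid standing up to 170 mm at the far side.
- hinge3 (a point): middle of the hinge line of flap 3, strip-frame (0, -6, 34.5) mm
- hinge4 (a point): middle of the hinge line of flap 4 (nearest the red dot), strip-frame (0, -50, 34.5) mm
- flap1 (a joint): angle of flap 1, rad: 0 shut, 1.57 upright, 2.0 open on its stop, leaning back some 25 degrees to the green end with its free edge 15 mm behind the hinge and 72 mm above the bench. Pushed towards the red end past upright it falls shut by its own weight; hinges turn freely, 0.1 N at the edge is enough.
- flap2 (a joint): angle of flap 2, as flap 1
- flap3 (a joint): angle of flap 3, as flap 1
- flap4 (a joint): angle of flap 4, as flap 1
- nose_pliers: bystander: loose nose pliers with black and yellow handles, lying flat, 62 x 147 x 13 mm; origin under the centre
- connector_a: bystander: loose pale round connector, 28 x 30 x 27 mm; origin under the centre
- connector_b: bystander: loose pale round connector, 26 x 30 x 26 mm; origin under the centre
- precision_driver: bystander: loose thin black precision screwdriver, lying along its own y, 11 x 125 x 11 mm; origin under the centre
- dsub_hood: bystander: loose black connector hood, 39 x 45 x 12 mm; origin under the centre
- foam: bystander: loose piece of yellow foam, 28 x 35 x 8 mm; origin under the centre
- jar: bystander: standing clear jar with a dark brown lid, 63 x 63 x 99 mm; origin under the centre

How it is judged:
On the way, in this order (a step that is already met when the one before it is completed fails the run):
1. flap 1, next to the green dot, falls shut (value of joint flap1 below 0.2 rad).
2. then flap 2 (value of joint flap2 below 0.2 rad).
3. then flap 3 (value of joint flap3 below 0.2 rad).
4. then flap 4, next to the red dot (value of joint flap4 below 0.2 rad).
At the end, for the whole second after the job is handed in: All four flaps are shut to within 0.1 rad; the strip stands flat and still, within 20 mm of where it began (value of joint each of flap1, flap2, flap3, flap4 below 0.1 rad and distance of strip from where it was at the start of the episode below 0.02 m and angle between strip's own z axis and vertical below 0.05 rad and linear speed of strip below 0.02 m/s); the robot touches nothing.
It fails at once if the strip is lifted or tipped: raised more than 10 mm or tilted more than 0.15 rad (height (world z) of strip above 0.015 m or angle between strip's own z axis and vertical above 0.15 rad).
It fails at once if the strip is shoved more than 20 mm from where it began (distance of strip from where it was at the start of the episode above 0.02 m).
It fails at once if the strip or a flap is gripped or leaned on: more than 15 N between the robot and the strip (contact force between any of the fingers, the arm and strip above 15 N).
It fails at once if one of the things around the strip is moved more than 20 mm (distance of any of nose_pliers, connector_a, connector_b, precision_driver, dsub_hood, foam, jar from where it was at the start of the episode above 0.02 m).
It also fails if it takes over 35 s, if anything falls off the work surface, if the arm or the gripper's body presses on something with over 40 N, if the wrist force passes 120 N, or if a joint passes its speed limit or range.

ROBOT

A 6-joint arm with a two-finger parallel gripper is mounted at the origin on a cart in front of the work surface, level with it; the furniture and walls round the work are solid. World frame = base frame: x ahead of the robot, y to its left, z up, the work surface at z = 0. Lengths are in m, angles in rad, forces in N, time in s.
With the tool pointing down it reaches from about 0.325 to 0.85 m from the base axis. Payload 4.4 kg.
Tool frame: the origin (TCP) lies midway between the tips of the shut fingers; the grasp point (between the pads) lies 19 mm behind it; z points along the fingers, x is the direction in which the jaws open and shut, and the axes are right-handed (so a half turn about z gives the same grasp; the last joint's range is limited). The gripper opens to 94 mm and grips with 3 to 60 N. Pads are 16 mm wide; open, the fingers measure 119 mm over their backs; the gripper's body (75 mm by 177 mm) begins 78 mm behind the grasp point.
Start: joints at [1.149, 0.207, 1.542, -0, 1.393, -0.15], TCP at [0.154, 0.554, 0.205] pointing down, gripper open.
Joint ranges: [-2.73, 2.73], [-0.86, 2.22], [0.23, 2.46], [-1.11, 4.25], [0.08, 2.63], [-2.82, 2.82]. Speed limits (rad/s): [2.79, 2.79, 3.14, 3.14, 3.14, 3.14].

INTERFACE

Orientations are given as a unit quaternion [w, x, y, z].
In Python, from workcell import arm, camera gives the robot as it stands. Calls block until the motion is done:
- arm.move_ptp(position, orientation): joint-space move of the TCP to a pose.
- arm.move_linear(position, attitude=None, feed=0.15, guard=None): straight line of the TCP; attitude=None keeps the orientation; feed is the mean speed in m/s. With guard (N) it stops when the force on the tool has changed by that much, and returns True; else False.
- arm.move_j(angles): joint-space move.
- arm.gripper_to(opening): finger opening in m; the grip force is fixed at half the most; returns when the fingers have stopped.
- arm.sleep(seconds).
- arm.solve_ik(position, orientation): joint angles nearest the present ones, or None.
- arm.read_state(): the state.
- camera(name): name is "scene" or "top"; returns a dict with "pixels" (384x512x3 uint8, blue, green, red), "vfov" (degrees; the focal length in pixels is half the picture's height over the tangent of half this angle, whatever the lens; pixels are square), "cx", "cy" (the principal point, pixels), "distortion" ([k1, k2, p1, p2, k3] as OpenCV has them; the pictures are not rectified), "R" (3x3) and "t" (3): a world point X has camera coordinates R X + t. Camera axes: x right, y down, z forward; pixel columns grow to the right and rows downward; lengths in m; the calibration is good to about 2 mm. A picture is of the moment at which its call begins. There is no depth.
A pose or a line that the arm cannot do raises arm.MotionError and nothing moves.
- arm.finish_job(): hands the job in, once; it reports no verdict.
The state is a dict: "time_s": time; "joint_pos": joint angles; "dq": joint speeds; "joint_torque": joint torques, N m; "tcp_pos": TCP position; "tcp_rot": TCP orientation; "ft_force": force on the tool from outside, world axes, zero at the start; "ft_torque": the same for the moment, N m; "width": finger opening in m.
Only numpy, scipy, OpenCV 4.12 (cv2) and the standard library are available. Lean on these libraries where they do the work, as an engineer would, in place of code of your own. Each camera call takes 0.05 s, during which the arm holds its last target.

## Working session

There is one attempt and no reset: what is moved stays moved. The work goes in short steps, each a Python script; the robot and the scene stay as the last script left them, time stands still between calls to the robot, and variables do not carry over. Pictures are saved under pics/ and viewed, and the job is handed in when it is done.

```bash
mkdir -p pics; ls
python3 - <<'E'
from workcell import arm, camera
import cv2
for n in("scene","top"):
    c=camera(n); cv2.imwrite(f"pics/{n}0.png",c["pixels"]); print(n,c["vfov"],c["cx"],c["cy"],c["distortion"],c["R"],c["t"])
print(arm.read_state())
E
```

```text
pics
scene 53.26442227753176 265.1030501213318 188.6164967903855 [-0.01922792  0.          0.          0.          0.        ] [[ 0.69896527 -0.71507597  0.01067238]
 [-0.27202428 -0.27963779 -0.92076354]
 [ 0.66140029  0.6406786  -0.38997512]] [-0.59346903  0.10904999  0.91463862]
top 45.759640068862694 257.6274039704559 198.51501059677946 [-0.12214216  0.          0.          0.          0.        ] [[ 0.00452748 -0.99979755  0.01960526]
 [-0.98152928 -0.00819279 -0.19113648]
 [ 0.19125841 -0.01837777 -0.98136766]] [-0.37604913  0.46165363  1.16936035]
{'time_s': 0.1, 'joint_pos': array([ 1.14850783e+00,  2.07329921e-01,  1.54277677e+00, -3.12288451e-05,
        1.39350743e+00, -1.50493271e-01]), 'dq': array([-0.00012756, -0.00163165, -0.0044749 ,  0.00045533,  0.00059228,
        0.00097256]), 'joint_torque': array([-8.29621458e-04, -3.71870935e+01, -2.82291985e+01,  7.00865407e-02,
        3.12379701e-02, -5.22776429e-05]), 'tcp_pos': array([0.15408469, 0.55322417, 0.20442597]), 'tcp_rot': array([ 4.97184779e-04,  7.96383879e-01,  6.04790621e-01, -8.80130832e-04]), 'ft_force': array([ 0.01799413,  0.45634932, -0.26384227]), 'ft_torque': array([ 0.05250126, -0.02913362, -0.06670176]), 'width': 0.09385799524560996}
```

View pics/scene0.png

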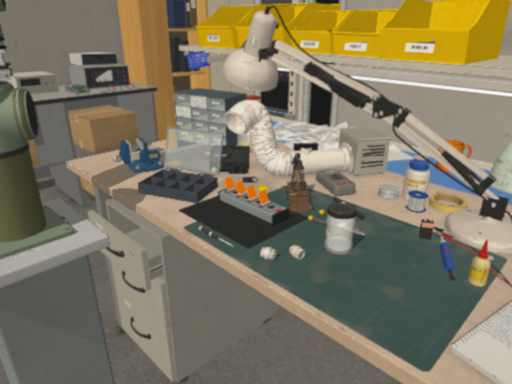

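View pics/top0.png

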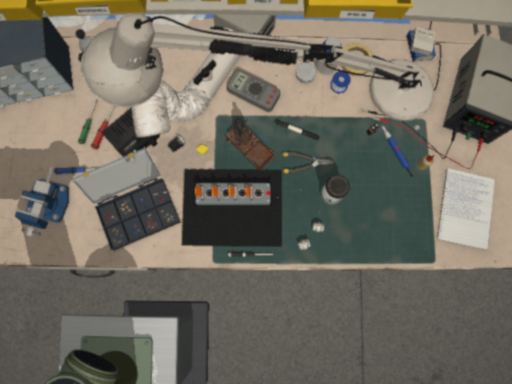

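```bash
python3 - <<'E'
import cv2
t=cv2.imread("pics/top0.png");s=cv2.imread("pics/scene0.png")
cv2.imwrite("pics/t1.png",cv2.resize(t[130:270,70:290],None,fx=3.6,fy=3.6,interpolation=cv2.INTER_CUBIC))
cv2.imwrite("pics/s1.png",cv2.resize(s[140:270,120:300],None,fx=4.4,fy=4.4,interpolation=cv2.INTER_CUBIC))
E
cat > h.py <<'E'
import numpy as np, cv2
from workcell import arm, camera
def K(c):
    f=c["pixels"].shape[0]/2/np.tan(np.radians(c["vfov"])/2)
    return np.array([[f,0,c["cx"]],[0,f,c["cy"]],[0,0,1.]])
def ray(c,uv):
    n=cv2.undistortPoints(np.array(uv,float).reshape(1,1,2),K(c),np.array(c["distortion"]))[0,0]
    R=np.array(c["R"]);d=R.T@np.array([n[0],n[1],1]);o=-R.T@np.array(c["t"])
    return o,d/np.linalg.norm(d)
def plane(c,uv,z):
    o,d=ray(c,uv);return o+d*(z-o[2])/d[2]
def tri(c1,a,c2,b):
    o,d=ray(c1,a);p,e=ray(c2,b)
    s,t=np.linalg.lstsq(np.c_[d,-e],p-o,rcond=None)[0]
    x,y=o+s*d,p+t*e
    return (x+y)/2,np.linalg.norm(x-y)
def proj(c,X):
    R=np.array(c["R"]);r,_=cv2.Rodrigues(R)
    return cv2.projectPoints(np.array(X,float).reshape(-1,1,3),r,np.array(c["t"],float),K(c),np.array(c["distortion"]))[0][:,0]
E
```

```text
(no output)
```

View pics/t1.png

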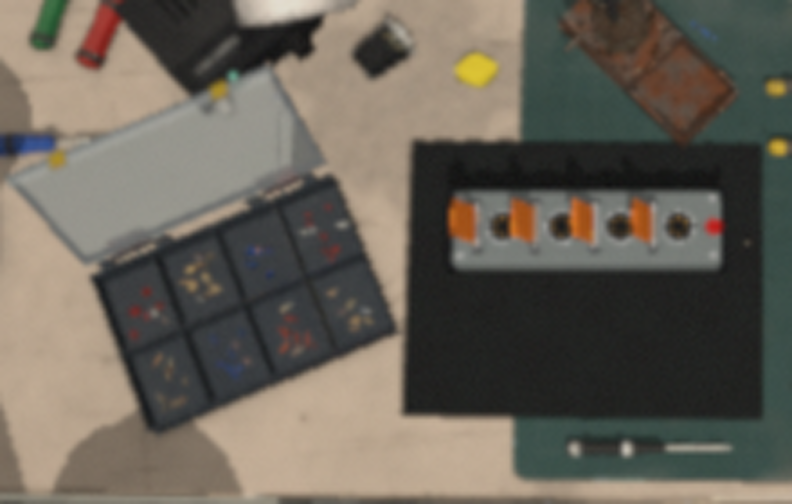

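View pics/s1.png

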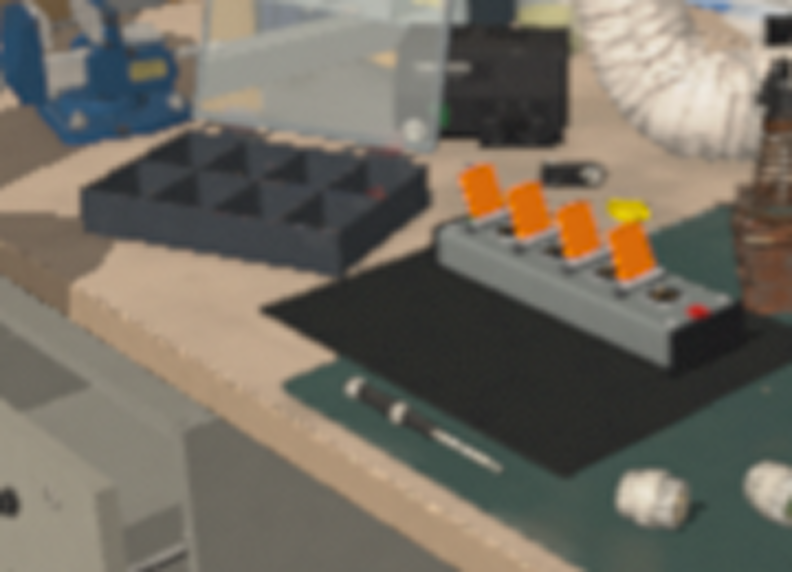

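Run:
```python
from h import *
cs=camera("scene");ct=camera("top")
res={}
for n,c,roi in(("s",cs,(215,165,300,230)),("t",ct,(180,170,285,215))):
    im=c["pixels"];hsv=cv2.cvtColor(im,cv2.COLOR_BGR2HSV)
    m=np.zeros(im.shape[:2],np.uint8);x0,y0,x1,y1=roi;m[y0:y1,x0:x1]=1
    for col,lo,hi in(("org",(6,150,120),(20,255,255)),("red",(0,150,120),(4,255,255)),("red2",(172,150,120),(180,255,255))):
        k=cv2.inRange(hsv,lo,hi)*m
        N,l,st,ce=cv2.connectedComponentsWithStats(k)
        for i in range(1,N):
            if st[i,4]>5: 
                ys,xs=np.where(l==i); print(n,col,st[i],ce[i].round(2))
                r=cv2.minAreaRect(np.c_[xs,ys].astype(np.float32)); print("  ",cv2.boxPoints(r).round(1).tolist())
                res.setdefault((n,col[:3]),[]).append(ce[i])
# grey deck in top
hsv=cv2.cvtColor(ct["pixels"],cv2.COLOR_BGR2HSV);g=ct["pixels"].max(2)
k=np.zeros_like(g);k[175:215,185:280]=((g>70)[175:215,185:280])*255
k=cv2.morphologyEx(k,cv2.MORPH_CLOSE,np.ones((7,7)))
cn=max(cv2.findContours(k,0,2)[0],key=cv2.contourArea);r=cv2.minAreaRect(cn);b=cv2.boxPoints(r);print("deck",r,b.tolist(),cv2.boundingRect(cn))
P=np.array([plane(ct,p,.035) for p in b]);print(P.round(4),P.mean(0).round(4))
ao=sorted(res["s","org"],key=lambda p:p[0]);bo=sorted(res["t","org"],key=lambda p:p[0])
for a,b in zip(ao,bo): print("flap",tri(cs,a,ct,b))
a=res["s","red"];b=res["t","red"]
print(a,b);print("red",tri(cs,a[0],ct,b[0]), plane(ct,b[0],.035),plane(cs,a[0],.035))
```

```text
s org [225 177  31  22 282] [240.11 187.33]
   [[221.8000030517578, 186.6999969482422], [226.8000030517578, 174.6999969482422], [258.3999938964844, 187.8000030517578], [253.39999389648438, 199.8000030517578]]
s org [258 190  11  14 105] [262.85 196.36]
   [[256.5, 191.5], [264.8999938964844, 188.6999969482422], [268.8999938964844, 200.6999969482422], [260.5, 203.5]]
s red [277 210   3   2   6] [278.  210.5]
   [[277.0, 210.0], [279.0, 210.0], [279.0, 211.0], [277.0, 211.0]]
t org [195 186   7  11  65] [197.95 190.97]
   [[195.0, 186.0], [201.0, 186.0], [201.0, 196.0], [195.0, 196.0]]
t org [211 186   7  11  57] [214.44 190.86]
   [[211.0, 186.0], [217.0, 186.0], [217.0, 196.0], [211.0, 196.0]]
t org [228 186   6  11  51] [230.84 190.73]
   [[228.0, 186.0], [233.0, 186.0], [233.0, 196.0], [228.0, 196.0]]
t org [245 186   6  11  47] [247.64 190.81]
   [[245.0, 186.0], [250.0, 186.0], [250.0, 196.0], [245.0, 196.0]]
t red [266 191   5   4  15] [267.87 192.47]
   [[266.0, 194.0], [266.0, 191.0], [270.0, 191.0], [270.0, 194.0]]
deck ((232.0, 193.5), (21.0, 76.0), 90.0) [[194.0, 183.0], [270.0, 183.0], [270.0, 204.0], [194.0, 204.0]] (194, 183, 77, 22)
[[ 0.5082 -0.1998  0.035 ]
 [ 0.51   -0.4069  0.035 ]
 [ 0.4518 -0.4068  0.035 ]
 [ 0.4501 -0.2017  0.035 ]] [ 0.4801 -0.3038  0.035 ]
flap (array([ 0.49736927, -0.22193097,  0.04093567]), np.float64(0.03179128529271329))
flap (array([ 0.51262311, -0.27615981,  0.02395133]), np.float64(0.06261121918657045))
[array([278. , 210.5])] [array([267.86666667, 192.46666667])]
red (array([ 0.48349123, -0.40133129,  0.03761351]), np.float64(0.0011563579574141501)) [ 0.48359955 -0.401048    0.035     ] [ 0.48801934 -0.39802981  0.035     ]
```

Run:
```python
from h import *
s=cv2.imread("pics/scene0.png");t=cv2.imread("pics/top0.png")
cv2.imwrite("pics/s2.png",cv2.resize(s[60:220,150:320],None,fx=4,fy=3.7,interpolation=cv2.INTER_CUBIC))
cv2.imwrite("pics/t2.png",cv2.resize(t[70:220,60:290],None,fx=3.4,fy=3.4,interpolation=cv2.INTER_CUBIC))
```

```text
(no output)
```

View pics/s2.png

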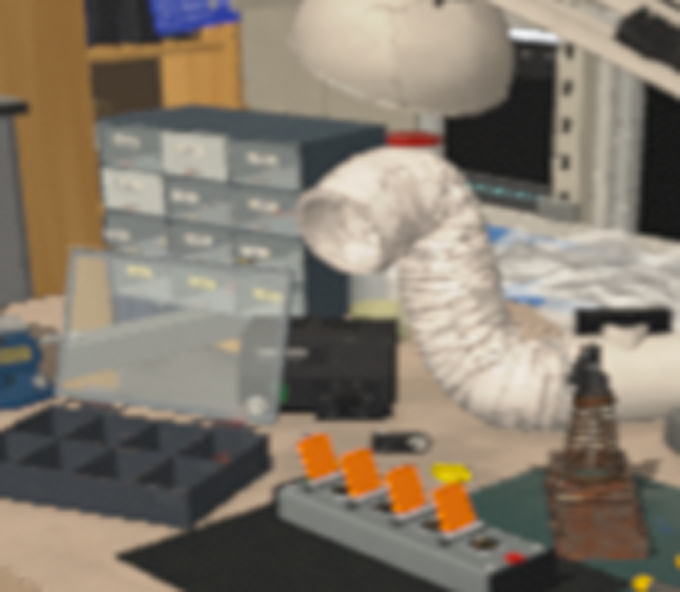

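View pics/t2.png

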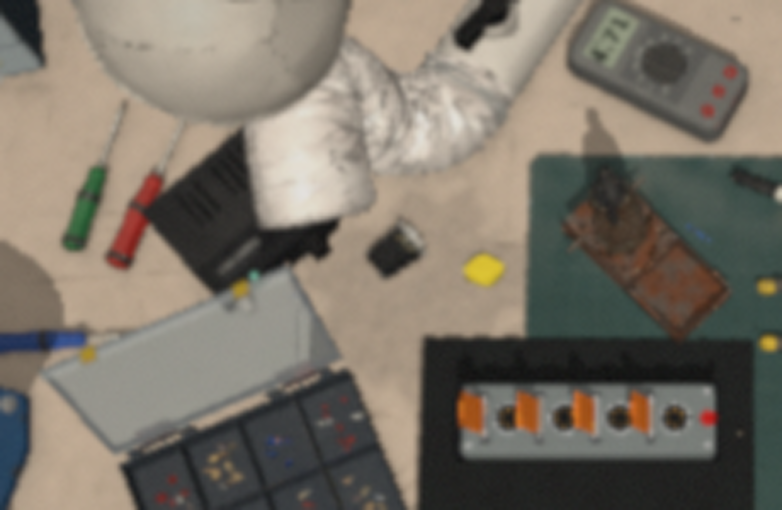

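Run:
```python
from h import *
cs=camera("scene");ct=camera("top")
S=lambda a,b:(150+a/4-.4,60+b/3.7-.4)
T=lambda a,b:(60+a/3.4-.35,70+b/3.4-.35)
for n,a,b in [("tower",(588,350),(603,172)),("lidtopR",(292,272),(290,265)),("lidbotR",(280,420),(338,355)),
 ("f1 near",(298,440),(459,432)),("f1 far",(330,432),(459,392)),("f4 near",(434,490),(630,432)),("f4 far",(466,480),(629,391)),
 ("ductnear",(345,272),(315,225)),("towerbaseR",(648,552),(681,337)),("caseCorner",None,(410,510))]:
    if a: X,e=tri(cs,S(*a),ct,T(*b)); print(n,X.round(4),round(e,4))
print(-np.array(ct["R"]).T@ct["t"], plane(ct,(70+395/3.6,130+330/3.6),.035))
C=np.array([.481,-.304,.005])
for y in(82,38,-6,-50):
    print([(proj(c,C+np.array([x,y+15,67])/1000)).round(1).tolist() for c in(cs,ct) for x in(-14,14)])
```

```text
tower [ 0.6538 -0.3164  0.1285] 0.0022
lidtopR [ 0.5685 -0.0902  0.1621] 0.0
lidbotR [ 0.533 -0.107  0.045] 0.007
f1 near [ 0.4655 -0.2099  0.0745] 0.0076
f1 far [ 0.497  -0.2082  0.072 ] 0.0063
f4 near [ 0.4667 -0.342   0.0743] 0.0082
f4 far [ 0.4989 -0.3404  0.0718] 0.0065
ductnear [ 0.6027 -0.108   0.1589] 0.0059
towerbaseR [ 0.5778 -0.4012  0.0058] 0.0576
[ 0.23117911 -0.35070053  1.24318382] [ 0.40166983 -0.16473677  0.035     ]
[[[222.5, 179.1]], [[230.2, 176.6]], [[194.6, 195.2]], [[194.9, 184.8]]]
[[[233.0, 183.4]], [[240.7, 180.7]], [[211.3, 195.3]], [[211.6, 184.9]]]
[[[244.1, 187.9]], [[251.7, 185.1]], [[228.1, 195.4]], [[228.2, 185.0]]]
[[[255.8, 192.7]], [[263.5, 189.7]], [[244.8, 195.6]], [[244.9, 185.2]]]
```

Run:
```python
from h import *
q=[0,1,0,0]
for p in [(.40,-.15,.3),(.48,-.178,.2),(.481,-.182,.06),(.481,-.39,.06),(.481,-.39,.2)]:
    for qq in ([0,1,0,0],[0,0,1,0]): print(p,qq,arm.solve_ik(p,qq))
arm.gripper_to(0.0)
arm.move_ptp([.40,-.15,.3],q)
arm.move_linear([.481,-.182,.2],feed=.12)
s=arm.read_state();print(s["time_s"],s["tcp_pos"],s["tcp_rot"],s["width"],s["ft_force"])
for n in("scene","top"): cv2.imwrite(f"pics/{n}3.png",cv2.resize(camera(n)["pixels"][90:240,100:300],None,fx=4,fy=4))
```

```text
(0.4, -0.15, 0.3) [0, 1, 0, 0] [-5.61944549e-01 -1.81727648e-01  1.74107187e+00 -4.44089210e-16
  1.58224844e+00 -5.61944549e-01]
(0.4, -0.15, 0.3) [0, 0, 1, 0] [-5.61944549e-01 -1.81727648e-01  1.74107187e+00 -4.44089210e-16
  1.58224844e+00  2.57964810e+00]
(0.48, -0.178, 0.2) [0, 1, 0, 0] [-5.24297306e-01  7.68539332e-02  1.70041126e+00 -4.44089210e-16
  1.36432746e+00 -5.24297306e-01]
(0.48, -0.178, 0.2) [0, 0, 1, 0] [-5.24297306e-01  7.68539332e-02  1.70041126e+00 -4.44089210e-16
  1.36432746e+00  2.61729535e+00]
(0.481, -0.182, 0.06) [0, 1, 0, 0] [-5.30136781e-01  2.51497889e-01  1.81789970e+00 -4.44089210e-16
  1.07219507e+00 -5.30136781e-01]
(0.481, -0.182, 0.06) [0, 0, 1, 0] [-5.30136781e-01  2.51497889e-01  1.81789970e+00 -4.44089210e-16
  1.07219507e+00  2.61145587e+00]
(0.481, -0.39, 0.06) [0, 1, 0, 0] [-8.20954134e-01  4.46605440e-01  1.54802332e+00 -4.44089210e-16
  1.14696390e+00 -8.20954134e-01]
(0.481, -0.39, 0.06) [0, 0, 1, 0] [-8.20954134e-01  4.46605440e-01  1.54802332e+00 -4.44089210e-16
  1.14696390e+00  2.32063852e+00]
(0.481, -0.39, 0.2) [0, 1, 0, 0] [-8.20954134e-01  3.03378729e-01  1.43284473e+00 -4.44089210e-16
  1.40536919e+00 -8.20954134e-01]
(0.481, -0.39, 0.2) [0, 0, 1, 0] [-8.20954134e-01  3.03378729e-01  1.43284473e+00 -4.44089210e-16
  1.40536919e+00  2.32063852e+00]
5.6333 [ 0.48118507 -0.18210075  0.20066921] [3.02475523e-04 9.99999841e-01 3.90731497e-05 4.74121361e-04] 0.0005906697858081047 [ 0.16264409  0.1674558  -0.05888785]
```

View pics/scene3.png

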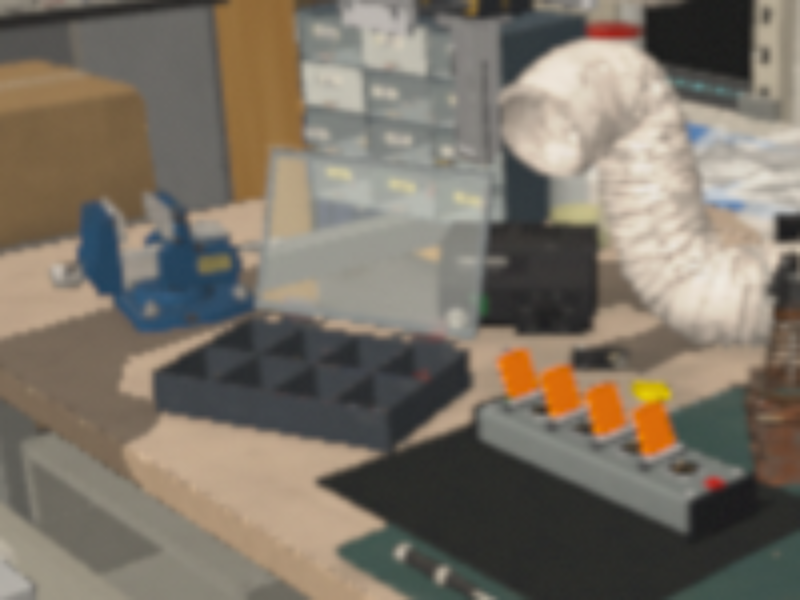

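View pics/top3.png

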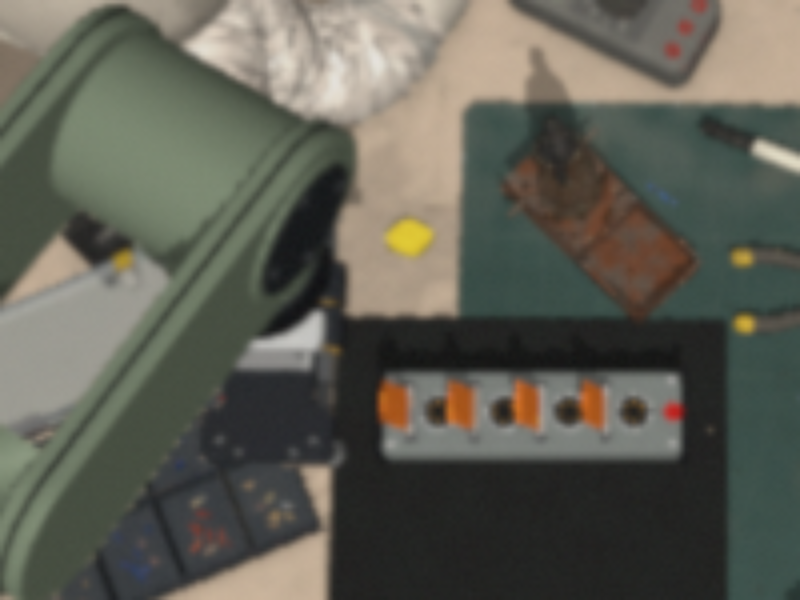

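Run:
```python
from h import *
c=camera("scene");print("tip pred",proj(c,[.481,-.182,.2]))
g=arm.move_linear([.481,-.182,.061],feed=.10,guard=6)
s=arm.read_state();print(g,s["time_s"],s["tcp_pos"],s["ft_force"])
cv2.imwrite("pics/scene4.png",cv2.resize(camera("scene")["pixels"][90:240,150:310],None,fx=4,fy=4))
```

```text
tip pred [[219.0400631  131.47382656]]
False 7.325 [ 0.48163272 -0.182344    0.06173696] [-0.87832362 -0.64812075  0.27750302]
```

View pics/scene4.png

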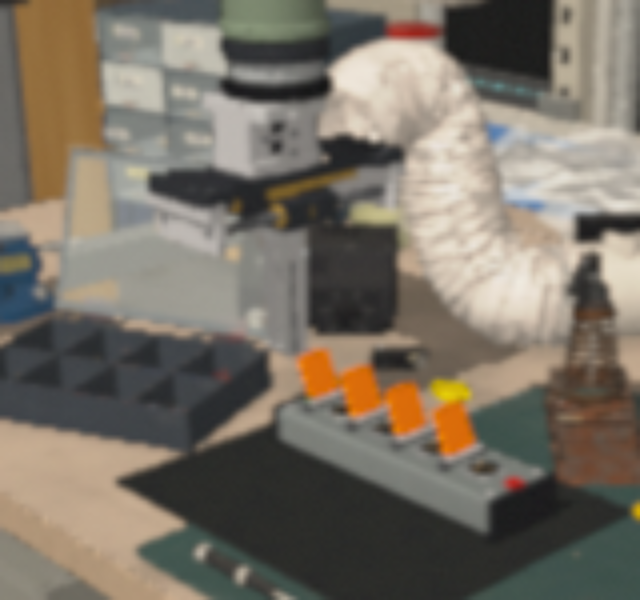

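Run:
```python
from h import *
g=arm.move_linear([.481,-.229,.061],feed=.04,guard=5)
arm.sleep(.3)
s=arm.read_state();print(g,s["time_s"],s["tcp_pos"],s["ft_force"])
cv2.imwrite("pics/scene5.png",cv2.resize(camera("scene")["pixels"][90:240,150:310],None,fx=4,fy=4))
```

```text
False 9.0 [ 0.48101508 -0.22885883  0.06100784] [-0.57873024 -0.35264012  0.01686449]
```

View pics/scene5.png

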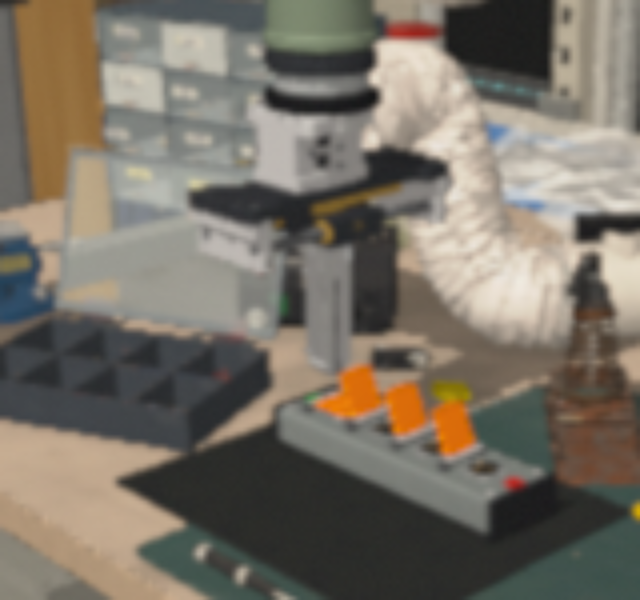

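Flap 1 is shut at crop (350,405), the green dot is visible at (313,398), and flaps 2–4 are still open. I'll continue the sweep.

Run:
```python
from h import *
for y in(-.273,-.317,-.366):
    g=arm.move_linear([.481,y,.061],feed=.04,guard=5)
    arm.sleep(.3)
    s=arm.read_state();print(g,s["time_s"],s["tcp_pos"],s["ft_force"])
    if g: break
    cv2.imwrite(f"pics/sw{-int(y*1000)}.png",cv2.resize(camera("scene")["pixels"][90:240,150:310],None,fx=4,fy=4))
```

```text
False 10.6 [ 0.48103996 -0.27287613  0.0610279 ] [ 0.12522333 -1.07880343 -0.27253949]
False 12.2 [ 0.4810398  -0.3168574   0.06101519] [ 0.10512302 -0.11550595 -0.25369213]
False 13.925 [ 0.48100668 -0.36588496  0.06099318] [-0.13454365  1.06858991  0.3638622 ]
```

View pics/sw366.png

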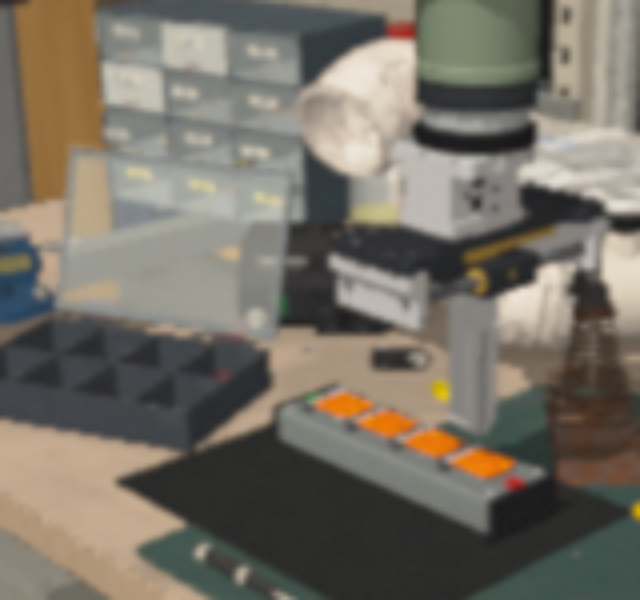

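All four flaps lie flat (crop (343,405), (388,424), (434,443), (484,464)). The fingertip is above flap 4, so I'll retract straight up.

Run:
```python
from h import *
arm.move_linear([.481,-.366,.22],feed=.12)
arm.move_linear([.36,-.25,.30],feed=.15)
s=arm.read_state();print(s["time_s"],s["tcp_pos"],s["ft_force"])
a=camera("scene")["pixels"];ct=camera("top");b=ct["pixels"]
hsv=cv2.cvtColor(b,cv2.COLOR_BGR2HSV)[170:215,180:285]
k=cv2.inRange(hsv,(0,150,120),(4,255,255));ys,xs=np.where(k);
if len(xs): print("red top",xs.mean()+180,ys.mean()+170)
cv2.imwrite("pics/fin.png",np.vstack([cv2.resize(x,None,fx=3,fy=2) for x in(a[90:240,130:390],b[130:280,100:360])]))
```

```text
16.8417 [ 0.3600744  -0.25014442  0.29951738] [ 0.13270842  0.81864657 -0.68687433]
red top 267.8666666666667 192.46666666666667
```

View pics/fin.png

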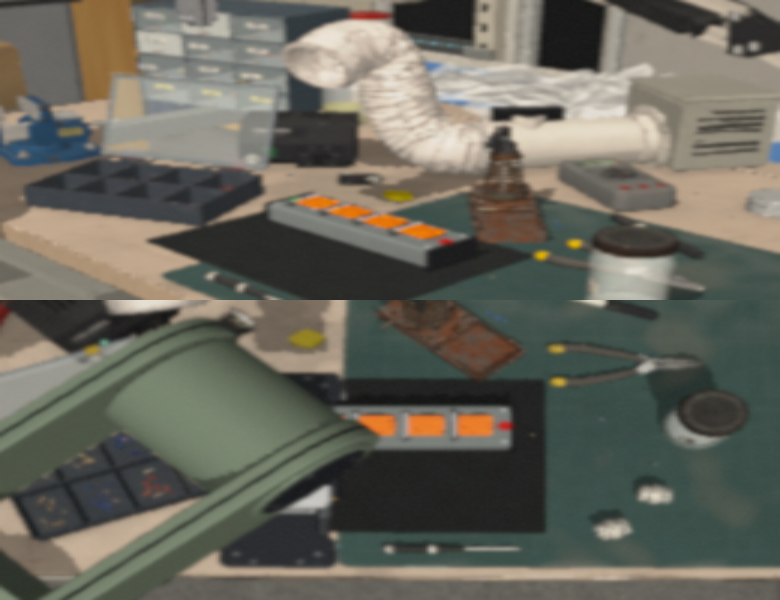

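The scene view shows all four flaps flat. The red dot is at exactly the same pixel as at the start (267.87, 192.47), the bystanders are in place, and the hand is clear.

```bash
python3 -c "
from workcell import arm
arm.finish_job()"
```

```text
the job is handed in; nothing more can be done
```

I ran the shut fingertip along the row at 61 mm height and 0.04 m/s, from the green end to the red end, and all four flaps fell shut. I then lifted the hand clear and handed the job in at about 17 s of the 35 s allowed.

- **Flaps:** the picture after the first pass showed flap 1 shut with flaps 2–4 still open. The next one I viewed, at the end of the sweep, showed all four lying flat. I did not view the pictures between flaps 2, 3 and 4, so their order rests on the sweep direction.
- **Forces:** the 5 N guard never tripped, and the readings at each stop were about 1 N.
- **Strip:** the red dot was at the same pixel as at the start in the top view, so the strip did not visibly move.
- **Surroundings:** the things in view (pliers, connectors, driver, foam, jar) looked unmoved by eye; I did not measure them. In the last top view the arm hid flap 1 and whatever lay left of it, but the scene view showed flap 1 shut.
- **Measurement disagreements:** my hand-picked flap edges gave a height of 72–74.5 mm against the stated 72 mm, with a ray gap of 6–8 mm. The automatic colour match of flaps between the two views failed because flaps merged in the scene view. I relied on the deck outline, the red dot and the hand-picked edges instead, which agreed to about 4 mm.

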